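# Slide a display panel gently into its test dock

### The arm

A 6-joint arm with a two-finger parallel gripper is mounted at the origin on the work surface. World frame = base frame: x ahead of the robot, y to its left, z up, the work surface at z = 0. Lengths are in m, angles in rad, forces in N, time in s.
With the tool pointing down it reaches from about 0.275 to 0.725 m from the base axis. Payload 5.6 kg.
Tool frame: the origin (TCP) lies midway between the tips of the shut fingers; the grasp point (between the pads) lies 19 mm behind it; z points along the fingers, y is the line along which they close (so a half turn about z gives the same grasp; the last joint's range is limited). The gripper opens to 85 mm and grips with 20 to 120 N. Pads are 22 mm wide; open, the fingers measure 114 mm over their backs; the gripper's body (76 mm by 85 mm) begins 54 mm behind the grasp point. The pads swing forward as they close: fully open they stand 13 mm farther back than shut.
Start: joints at [0.285, 0.255, 0.108, 0, -1.424, -0.285], TCP at [0.55, 0, 0.231] pointing down, gripper open.
Joint ranges: [-2.95, 2.95], [-1.21, 1.97], [-1.09, 1.5], [-2.87, 1.71], [-2.94, -0.07], [-3.05, 3.05]. Speed limits (rad/s): [2.57, 2.57, 3.14, 3.14, 3.14, 3.14].

### API

Orientations are given as a unit quaternion [w, x, y, z].
In Python, from bench import manip gives the robot as it stands.
- The arm moves only by the tool play_rows, never from a script. Its argument "deltas" is a list of rows, each a list of 3 entries, a list of its own where there are three numbers: the shift along the world's x, y, z in m, then the turn about the world's z in rad, then the opening, from 0 (shut) to 1 (fully open). In form: [[[tx, ty, tz], turn, jaw], ...]. A call has 1 to 5 rows; each row shifts and turns the commanded pose from where the row before left it; what a row does not reach is not made up. A row lasts 1/12 s, in which the tool goes at most 41.7 mm and 7.16 degrees, less where a joint would pass 70% of its speed; a pose out of reach is approached as far as the arm can. A call with a gripper value outside its range is refused whole. The fingers move at their own pace and stop on an object; "grip_force" is the grip in N (left out, the last holds). Time passes only in rows, so rows that do not move let the fingers close. It gives the time, the measured TCP pose, the force, the opening and the grip force at its end, in the units of the state.
- manip.observe(): the state, without advancing time (a new reading comes with each control period).
- manip.read_camera(name): name is "scene" or "side" or "wrist"; returns a dict with "img" (420x560x3 uint8, blue, green, red), "mtx" (3x3 intrinsics, pixels), "eye" and "rotation" of the camera in the world. Camera axes: x right, y down, z forward; pixel columns grow to the right and rows downward; lengths in m; the calibration is good to about 2 mm. A picture is of the moment at which its call begins. There is no depth.
- manip.job_done(): hands the job in; it is judged then, once.
The state is a dict: "t": time; "joints": joint angles; "joint_velocities": joint speeds; "joint_efforts": joint torques, N m; "position": TCP position; "eef_rot": TCP orientation; "force": force on the tool from outside, world axes, zero at the start; "moment": the same for the moment, N m; "width": finger opening in m; "grasp_force": force on a finger pad.
Only numpy, scipy, OpenCV 4.12 (cv2) and the standard library are available. Lean on these libraries where they do the work, as an engineer would, in place of code of your own. Each camera call takes 0.05 s, during which the arm holds its last target. There are 200 camera calls.

### The job

Slide the loose display panel along the bench, flat and without lifting it, into the test dock: in between the rails and under the bridge, until its leading edge has pushed the sprung contact bar at the back about half-way in (about 10 mm of its 20 mm travel), and leave it there. The panel is fragile: handle it gently, and never press on it, or press it against the dock, with more than 15 N. Leave the jar, the screwdriver and the screw organiser where they are.

Things in the scene. Friction and masses are not known exactly. Their poses are not given: they have to be found in the camera images.
- panel: Loose flat display panel, black plastic frame around a glass face, 130 mm long (its x) x 120 mm wide (y) x 14 mm high, 0.25 to 0.5 kg, face up on the bench. Origin: centre of its underside. Too wide to grasp; it slides under a push of 1 to 5 N on its sides. It starts 145 to 200 mm in front of the dock's mouth, up to 50 mm to either side of the centre line, turned by up to 0.3 rad.
- panel_lead (a point): Middle of the panel's leading (+x) edge at the bench, 65 mm from its origin. A narrow brass contact strip on the panel's top runs along this edge, which at the start already points roughly into the dock.
- dock: Test dock fixed to the bench. Origin: centre of its mouth at bench level; +x is the way in, y across. Two smooth, low-friction aluminium rails, 24 mm high, 14 mm thick, run from x = 0 to 150 mm, inner faces at y = +-68 mm. Equally high guide plates flare out from the mouth to x = -44 mm, 174 mm apart there (inner faces). A 34 mm high back wall stands at x = 148 mm. No floor plate.
- dock_bridge (a point): Centre of the bridge's underside, 36 mm above the bench, at dock x = 55 mm. The grey bridge spans both rails from dock x = 25 to 85 mm; its top is 59 mm above the bench. The contact bar behind it is visible from above. When the bar is half-way in, the panel's origin is at dock x = 45 mm and its rear edge still stands 20 mm out of the mouth.
- bar (a joint): How far the contact bar is pushed in: 0 (as at the start) to 0.020 m (hard stop), along the dock's +x. Light spring, 60 N/m without preload (0.6 N half-way), so that the bench's friction keeps the panel where it is left; past 20 mm it is rigid.
- bar_face (a point): Centre of the front face of the white contact bar (110 mm wide, 20 mm high, spanning 2 to 22 mm above the bench), 12 mm above the bench; with the bar untouched it is at dock x = 100 mm, and moves with the bar.
- jar: Bystander: closed glass jar with black cap, 52 mm in diameter, 60 mm high. Origin: centre of its underside.
- driver: Bystander: screwdriver, about 180 mm long, lying on the bench. Origin: under its middle.
- organiser: Bystander: green open screw organiser with compartments, 110 (x) x 160 (y) x 40 mm. Origin: centre of its underside.
Not all that is in view belongs to the job. Several things look just like the panel: the one meant starts farthest to the robot's left.

How it is judged:
At the end, for the whole second after the job is handed in: The panel lies flat and at rest on the bench between the dock's rails and under the bridge, lined up with the dock within 0.12 rad, its origin between dock x = 34 and 57 mm, and its leading edge keeps the contact bar pushed in by 4 to 17 mm (value of joint bar between 0.004 and 0.017 m and x of panel in the frame of dock between 0.034 and 0.057 m and angle between the x axis of panel and the x axis of dock, either way round below 0.12 rad and angle between panel's own z axis and vertical below 0.06 rad and height (world z) of panel below 0.006 m and linear speed of panel below 0.01 m/s); the robot touches nothing.
It fails at once if the robot presses on the panel with more than 15 N (contact force between any of the fingers, the arm and panel above 15 N).
It fails at once if the panel is pressed against the dock or its contact bar with more than 15 N (contact force between panel and dock above 15 N).
It fails at once if the panel is lifted (more than 20 mm) or tipped (more than 0.2 rad) (height (world z) of panel above 0.02 m or angle between panel's own z axis and vertical above 0.2 rad).
It fails at once if the jar, the screwdriver or the screw organiser is shifted by more than 20 mm (distance of any of jar, driver, organiser from where it was at the start of the episode above 0.02 m).
It also fails if it takes over 64 s, if anything falls off the work surface, if the arm or the gripper's body presses on something with over 40 N, if the wrist force passes 120 N, or if a joint passes its speed limit or range.

## Working session

There is one attempt and no reset: what is moved stays moved. The work goes in short steps, Python scripts to look and compute and a tool call to move; the robot and the scene stay as the last step left them, time stands still between calls to the robot, and variables do not carry over. Pictures are saved under pics/ and viewed, at most 10 in all, crops included, and the job is handed in when it is done.

Besides the shell and the picture viewer there is one more tool, called after "Call:" by a JSON object that holds its "op" and its "data". play_rows: Moves the arm, as the interface text tells. Its arguments: {"type":"object","properties":{"deltas":{"type":"array"},"grip_force":{"type":"number"}},"required":["deltas"]}

```bash
mkdir -p pics
cat > h.py <<'E'
import numpy as np, cv2
from bench import manip
def cast(c,px,z):
    px=np.atleast_2d(np.array(px,float)); K=np.array(c["mtx"]); R=np.array(c["rotation"]); e=np.array(c["eye"])
    d=(R@np.linalg.inv(K)@np.c_[px,np.ones(len(px))].T).T
    return e+d*((z-e[2])/d[:,2])[:,None]
def proj(c,P):
    P=np.atleast_2d(P); q=(np.array(c["mtx"])@np.array(c["rotation"]).T@(P-np.array(c["eye"])).T).T
    return q[:,:2]/q[:,2:]
E
python3 - <<'E'
from h import *
s=manip.observe();print(s["t"],s["position"],s["eef_rot"],s["force"])
a=manip.read_camera("scene");b=manip.read_camera("side")
for n,c in(("scene",a),("side",b)):
    cv2.imwrite(f"pics/{n}0.png",c["img"]);print(n,c["eye"],np.array(c["rotation"]).shape)
    np.savez(n+"0.npz",**{k:np.array(v) for k,v in c.items()})
    print(cast(c,[[0,419],[559,419],[280,210]],0).round(3).tolist())
E
```

```text
0.0 [5.49491559e-01 5.27215859e-05 2.30394008e-01] [-7.06611098e-04 -7.07065106e-01  7.07147797e-01  6.56011604e-04] [-0.70093754 -0.13996467  0.41020366]
scene [1.41928636 0.24712989 0.75955406] (4,)Traceback (most recent call last):
  File "<stdin>", line 7, in <module>
  File "h.py", line 5, in cast
    d=(R@np.linalg.inv(K)@np.c_[px,np.ones(len(px))].T).T
       ~^~~~~~~~~~~~~~~~~
ValueError: matmul: Input operand 1 has a mismatch in its core dimension 0, with gufunc signature (n?,k),(k,m?)->(n?,m?) (size 3 is different from 4)
```

View pics/scene0.png

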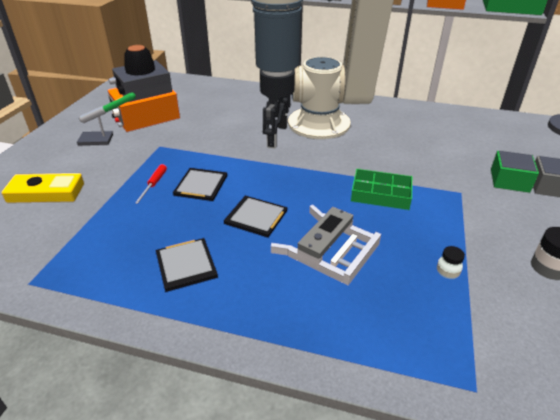

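The scene camera faces the robot, so image right is the robot's left (+y). The candidates for the panel are A (201,184), B (256,215) and C (187,263). B is farthest right, its brass strip (about 280,222) points to the dock at (340,243), so B is the choice. The jar is at (451,262), the driver at (152,183) and the organiser at (382,188).

```bash
cat > h.py <<'E'
import numpy as np, cv2
from scipy.spatial.transform import Rotation as Ro
from bench import manip
def rot(c):
    q=np.array(c["rotation"]); return q if q.shape==(3,3) else Ro.from_quat(q[[1,2,3,0]]).as_matrix()
def cast(c,px,z):
    px=np.atleast_2d(np.array(px,float)); K=np.array(c["mtx"]); e=np.array(c["eye"])
    d=(rot(c)@np.linalg.inv(K)@np.c_[px,np.ones(len(px))].T).T
    return e+d*((z-e[2])/d[:,2])[:,None]
def proj(c,P):
    P=np.atleast_2d(P); q=(np.array(c["mtx"])@rot(c).T@(P-np.array(c["eye"])).T).T
    return q[:,:2]/q[:,2:]
E
python3 - <<'E'
from h import *
for n in("scene","side"):
    c=manip.read_camera(n)
    cv2.imwrite(f"pics/{n}1.png",c["img"]);print(n,c["eye"])
    np.savez(n+"1.npz",**{k:np.array(v) for k,v in c.items()})
    print(cast(c,[[256,215],[340,243],[451,262],[280,210]],0.014).round(3).tolist())
    if n=="scene":
        cv2.imwrite("pics/crop1.png",cv2.resize(c["img"][160:300,215:415],None,fx=4,fy=4,interpolation=cv2.INTER_CUBIC))
E
```

```text
scene [1.41928636 0.24712989 0.75955406]
[[0.57, -0.051, 0.014], [0.617, 0.178, 0.014], [0.611, 0.436, 0.014], [0.533, 0.004, 0.014]]
side [ 0.49818087 -1.14508742  1.01345651]
[[0.482, 0.084, 0.014], [0.725, -0.067, 0.014], [1.022, -0.171, 0.014], [0.559, 0.103, 0.014]]
```

View pics/crop1.png

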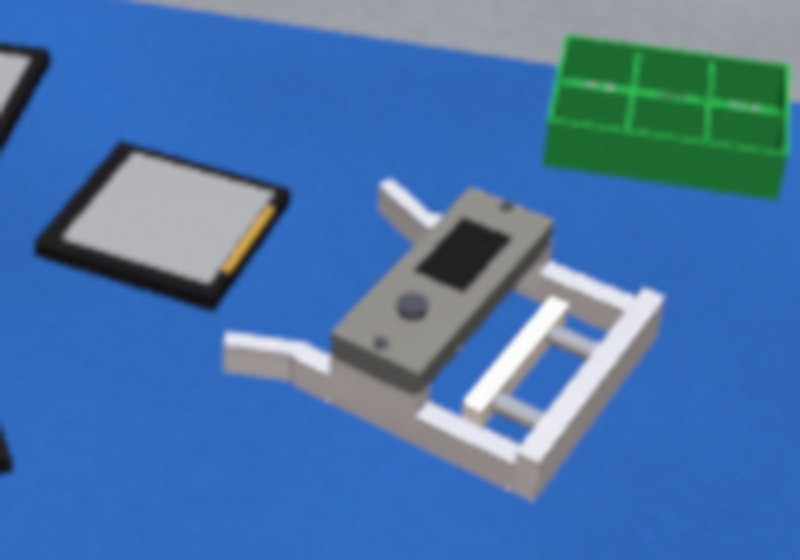

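View pics/side1.png

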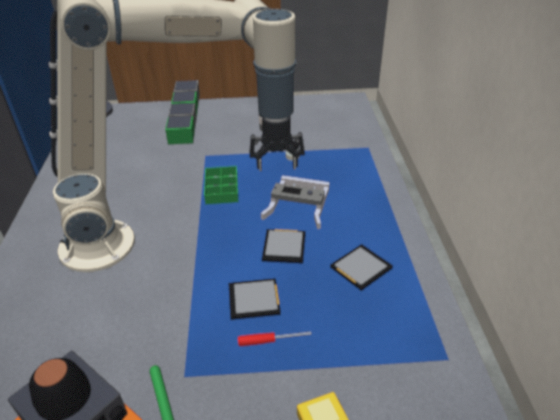

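The close crop confirms B: black frame, grey glass, and a brass strip on its dock-facing edge. The crop also shows the bridge top corners at (470,188), (553,222), (417,375) and (332,333), and the bar at (517,355).

```bash
cat >> h.py <<'E'
def panel(c,guess,lo=(0.02)):
    """panel pose (x,y,yaw) from the component around guess: min-area rect of rectified non-blue mask at z=.007"""
    img=c["img"]; hsv=cv2.cvtColor(img,cv2.COLOR_BGR2HSV)
    m=((cv2.inRange(hsv,(100,110,60),(125,255,255))==0)*255).astype(np.uint8)
    n,l,st,_=cv2.connectedComponentsWithStats(m)
    u,v=proj(c,[guess[0],guess[1],.014])[0].round().astype(int)
    k=l[v,u]; cs,_=cv2.findContours((l==k).astype(np.uint8),cv2.RETR_EXTERNAL,cv2.CHAIN_APPROX_NONE)
    w=cast(c,max(cs,key=len)[:,0,:],.007)[:,:2]
    (x,y),s,a=cv2.minAreaRect((w*1000).astype(np.float32))
    return np.array([x/1000,y/1000]),s,a,st[k].tolist()
E
python3 - <<'E'
from h import *
C={n:dict(np.load(n+"1.npz")) for n in("scene","side")}
off=np.array([215,160])
br=np.array([[470,188],[553,222],[417,377],[332,333]])/4+off
B=cast(C["scene"],br,.059)[:,:2]; print("bridge",B.round(4).tolist(),B.mean(0).round(4))
e=[B[1]-B[0],B[2]-B[3]]; l=[B[3]-B[0],B[2]-B[1]]
print([np.linalg.norm(x).round(4) for x in e+l],[np.arctan2(x[1],x[0]).round(4) for x in e+l])
bar=cast(C["scene"],np.array([[548,297],[466,403]])/4+off,.022)[:,:2]; print("barfront",bar.round(4).tolist(),bar.mean(0))
wall=cast(C["scene"],np.array([[644,290],[517,456]])/4+off,.034)[:,:2]; print("wall",wall.round(4).tolist())
p=cast(C["scene"],np.array([[123,143],[289,191],[213,291],[38,242]])/4+off,.014)[:,:2]; print("panel corners",p.round(4).tolist(),p.mean(0))
for n in C:
    print(n,panel(C[n],[.57,-.05]))
s=cast(C["side"],[[210,203]],.03)
for d in ("driver",): pass
E
```

```text
bridge [[0.5396, 0.1424], [0.559, 0.1975], [0.7133, 0.1436], [0.6915, 0.0899]] [0.6259 0.1433]
[np.float64(0.0584), np.float64(0.058), np.float64(0.1608), np.float64(0.1635)] [np.float64(1.232), np.float64(1.1852), np.float64(-0.333), np.float64(-0.3357)]
barfront [[0.5864, 0.202], [0.6892, 0.1695]] [0.637805   0.18572111]
wall [[0.578, 0.2581], [0.7334, 0.2048]]
panel corners [[0.4982, -0.1043], [0.5187, 0.0197], [0.6277, -0.0007], [0.6127, -0.1228]] [ 0.5643108  -0.05200897]
scene (array([ 0.56183228, -0.05503959]), (130.8851318359375, 126.97805786132812), 80.849853515625, [224, 196, 63, 41, 1524])
side (array([ 0.56081342, -0.05037087]), (143.88186645507812, 114.8076400756836), 80.8215560913086, [263, 228, 42, 34, 1246])
```

Run:
```python
from h import *
c=dict(np.load("scene1.npz"))
print(cast(c,[[227,172],[215,198],[208,241],[216,271],[157,250]],.014)[:,:2].round(3).tolist())
print(panel(c,cast(c,[[201,184]],.014)[0]),panel(c,cast(c,[[187,263]],.014)[0]))
```

```text
[[0.403, -0.196], [0.53, -0.182], [0.696, -0.134], [0.783, -0.078], [0.757, -0.239]]
(array([ 0.46783374, -0.25313983]), (137.4349822998047, 121.14013671875), 3.0188541412353516, [174, 169, 53, 32, 1157]) (array([ 0.7695047 , -0.16028291]), (142.64471435546875, 116.6156005859375), 36.63787841796875, [157, 239, 60, 52, 2193])
```

Call:
{"op": "play_rows", "data": {"deltas": [[[0,-0.038,-0.02],-0.04,1],[[0,-0.038,-0.02],-0.04,1],[[-0.002,-0.038,-0.02],-0.04,1],[[-0.002,-0.038,-0.02],-0.04,1],[[0,0,0],0,1]]}}

```text
t: 0.62
position: [0.5427, -0.1518, 0.149]
eef_rot: [-0.003, -0.646, 0.764, 0.003]
force: [-0.4, 0.0, 0.4]
width: 0.0853
grasp_force: 0.0
```

Call:
{"op": "play_rows", "data": {"deltas": [[[0.003,0,-0.035],0,1],[[0,0,-0.035],0,1],[[0,0,-0.035],0,1],[[0,0,-0.03],0,1],[[0,0,0],0,1]]}}

```text
t: 1.03
position: [0.544, -0.1468, 0.0123]
eef_rot: [-0.004, -0.648, 0.762, 0.005]
force: [-1.1, 0.2, -0.8]
width: 0.0854
grasp_force: 0.0
```

Call:
{"op": "play_rows", "data": {"deltas": [[[0,0,-0.01],0,1],[[0,0,-0.008],0,1],[[0,0,-0.003],0,1],[[0,0,0],0,1],[[0,0,0],0,1]]}}

```text
t: 1.45
position: [0.5499, -0.1474, -0.0012]
eef_rot: [0.001, -0.648, 0.761, -0.001]
force: [1.0, -0.5, -0.4]
width: 0.0855
grasp_force: 0.0
```

Run:
```python
from h import *
for n in("scene","side"):
    c=manip.read_camera(n); u,v=proj(c,[.555,-.1,0])[0].astype(int)
    k=cv2.resize(c["img"][v-60:v+60,u-65:u+65],None,fx=4,fy=4,interpolation=cv2.INTER_CUBIC)
    cv2.imwrite(f"pics/{n}2.png",k); print(u,v)
a=cv2.imread("pics/scene2.png");b=cv2.imread("pics/side2.png");cv2.imwrite("pics/both2.png",cv2.resize(np.hstack([a,b]),(800,370)))
```

```text
240 212
283 257
```

View pics/both2.png

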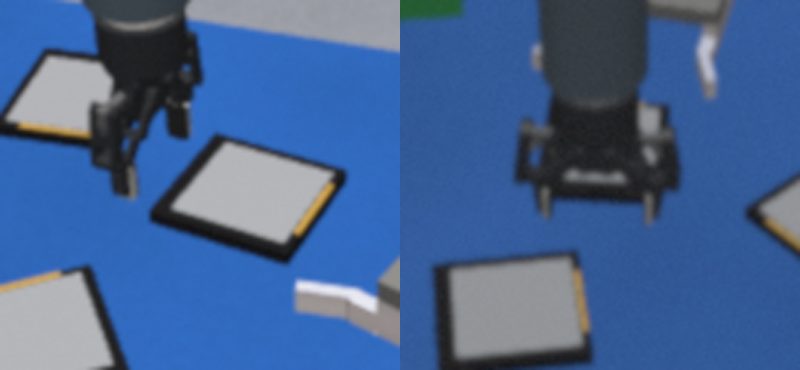

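The crops show both open fingers in free space just behind the rear edge of B (fingertips at about (128,190) on the left and (545,210), (650,215) on the right). No decoy is touched. Next I lower a bit more and approach.

Call:
{"op": "play_rows", "data": {"deltas": [[[0,0,-0.004],0,1],[[0,0,-0.003],0,1],[[0,0,0],0,1]]}}

```text
t: 1.8
position: [0.5486, -0.1473, -0.0099]
eef_rot: [-0.0, -0.648, 0.761, 0.0]
force: [-0.6, -0.6, 0.2]
width: 0.0859
grasp_force: 0.0
```

Run:
```python
from h import *
s=manip.observe(); x=Ro.from_quat(np.array(s["eef_rot"])[[1,2,3,0]]).as_matrix()
print(s["position"],s["force"],"push dir yaw",np.arctan2(-x[1,0],-x[0,0]),np.arctan2(x[1,0],x[0,0]))
D=np.array([.607,.0915]);a=1.238;R=np.array([[np.cos(a),-np.sin(a)],[np.sin(a),np.cos(a)]])
print((R.T@(np.array(s["position"])[:2]-D)).round(4))
```

```text
[ 0.54861989 -0.14729996 -0.00994145] [-0.63829967 -0.56406702  0.19883113] push dir yaw 1.4106125330729493 -1.730980120516844
[-0.2448 -0.0228]
```

Call:
{"op": "play_rows", "data": {"deltas": [[[0.001,0.005,0],0,1],[[0.001,0.005,0],0,1],[[0.0005,0.003,0],0,1],[[0.0003,0.002,0],0,1],[[0.0003,0.002,0],0,1]]}}

```text
t: 2.22
position: [0.5523, -0.1301, -0.0092]
eef_rot: [-0.0, -0.649, 0.761, -0.0]
force: [-0.7, -2.4, -0.2]
width: 0.0853
grasp_force: 1.0
```

Call:
{"op": "play_rows", "data": {"deltas": [[[0.0003,0.002,0],0,1],[[0.0003,0.002,0],0,1],[[0.0003,0.002,0],0,1],[[0.0003,0.002,0],0,1],[[0.0003,0.002,0],0,1]]}}

```text
t: 2.63
position: [0.5538, -0.1204, -0.0092]
eef_rot: [-0.0, -0.648, 0.761, -0.0]
force: [-0.9, -2.0, 1.2]
width: 0.0853
grasp_force: 1.3
```

Call:
{"op": "play_rows", "data": {"deltas": [[[0.0003,0.003,0],-0.006,1],[[0.0003,0.004,0],-0.009,1],[[0.0004,0.004,0],-0.009,1],[[0.0004,0.004,0],-0.009,1],[[0.0004,0.004,0],-0.009,1]]}}

```text
t: 3.05
position: [0.5555, -0.101, -0.0092]
eef_rot: [-0.0, -0.632, 0.775, -0.0]
force: [-0.7, -3.2, 2.3]
width: 0.0854
grasp_force: 1.6
```

Call:
{"op": "play_rows", "data": {"deltas": [[[0.0004,0.004,0],-0.009,1],[[0.0004,0.004,0],-0.009,1],[[0.0004,0.004,0],-0.009,1],[[0.0004,0.004,0],-0.009,1],[[0.0004,0.004,0],-0.009,1]]}}

```text
t: 3.47
position: [0.5576, -0.081, -0.0092]
eef_rot: [-0.0, -0.614, 0.789, -0.0]
force: [-1.7, -3.5, 2.3]
width: 0.0854
grasp_force: 1.8
```

```bash
cat >> h.py <<'E'
D=np.array([.607,.0915]);A=1.238;RD=np.array([[np.cos(A),-np.sin(A)],[np.sin(A),np.cos(A)]])
def tcp():
    s=manip.observe(); x=Ro.from_quat(np.array(s["eef_rot"])[[1,2,3,0]]).as_matrix()
    p=np.array(s["position"]); print("t",round(s["t"],2),"tcp",p.round(4),"dock",(RD.T@(p[:2]-D)).round(4),"yaw err",round(np.arctan2(-x[1,0],-x[0,0])-A,4),"F",np.round(s["force"],1))
E
python3 - <<'E'
from h import *
tcp()
c=manip.read_camera("scene"); u,v=[int(t) for t in proj(c,[.59,.03,0])[0]]; print(u,v)
u0,v0=u-65,v-55;print(u0,v0)
cv2.imwrite("pics/s3.png",cv2.resize(c["img"][v0:v0+100,u0:u0+133],None,fx=6,fy=6,interpolation=cv2.INTER_CUBIC)[:600,:798])
np.savez("s3.npz",**{k:np.array(v) for k,v in c.items()})
E
```

```text
t 3.47 tcp [ 0.5576 -0.081  -0.0092] dock [-0.1792 -0.0096] yaw err 0.0849 F [-1.7 -3.5  2.3]
284 229
219 174
```

View pics/s3.png

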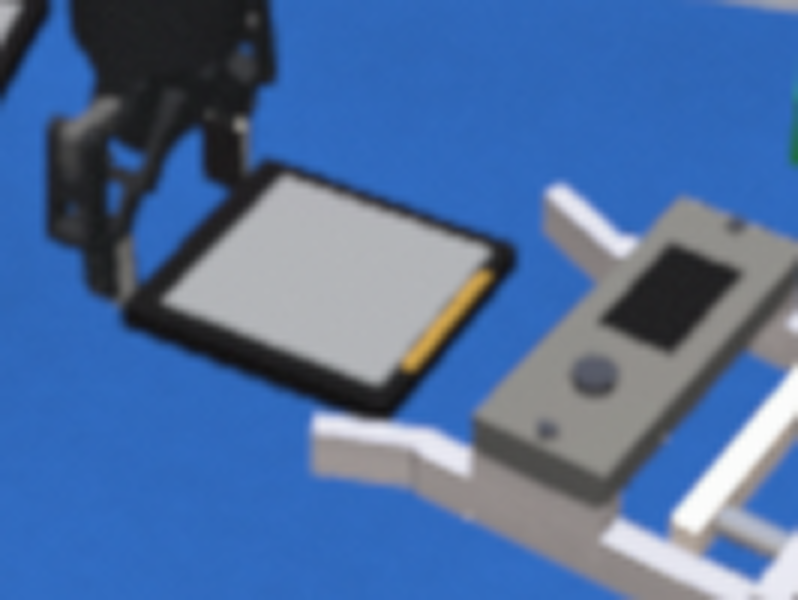

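The crop shows the panel flush against both fingers. Its top corners are at about (268,160), (516,248), (388,402) and (125,308). It is entering the flares, whose tips are at (560,185) and (314,418).

```bash
cat >> h.py <<'E'
def dockxy(c,px,z,f,o): return ((cast(c,np.array(px)/f+np.array(o),z)[:,:2]-D)@RD).round(4)
E
python3 - <<'E'
from h import *
c=dict(np.load("s3.npz")); f,o=6,(219,174)
q=dockxy(c,[[268,160],[516,248],[388,402],[125,308]],.014,f,o); print(q.tolist(),q.mean(0))
for a,b in((0,1),(3,2),(0,3),(1,2)): d=q[b]-q[a];print(np.linalg.norm(d).round(4),np.arctan2(d[1],d[0]).round(3))
print("flares",dockxy(c,[[558,183],[314,418]],.024,f,o).tolist())
print("bridge",dockxy(c,[[684,196],[476,418],[602,470+13]],.059,f,o).tolist())
print("bar",dockxy(c,[[672,522]],.022,f,o).tolist())
E
```

```text
[[-0.1668, 0.0492], [-0.0409, 0.0601], [-0.0319, -0.0527], [-0.1563, -0.0678]] [-0.098975 -0.0028  ]
0.1264 0.086
0.1253 0.121
0.1175 -1.481
0.1132 -1.491
flares [[-0.0433, 0.0985], [-0.045, -0.086]]
bridge [[0.0265, 0.0822], [0.0274, -0.0812], [0.0845, -0.0841]]
bar [[0.1, -0.0536]]
```

Call:
{"op": "play_rows", "data": {"deltas": [[[0.0004,0.0041,0],-0.009,1],[[0.0004,0.0041,0],-0.009,1],[[0.0004,0.0041,0],-0.009,1],[[0.0004,0.0041,0],-0.009,1],[[0.0004,0.0041,0],-0.009,1]]}}

```text
t: 3.93
position: [0.5595, -0.0605, -0.0093]
eef_rot: [-0.0, -0.596, 0.803, 0.0]
force: [-1.1, -3.1, 1.9]
width: 0.0855
grasp_force: 1.7
```

Call:
{"op": "play_rows", "data": {"deltas": [[[0.0004,0.0041,0],-0.009,1],[[0.0004,0.0041,0],-0.009,1],[[0.0004,0.0041,0],-0.009,1],[[0.0004,0.0041,0],-0.009,1],[[0.0004,0.0041,0],-0.006,1]]}}

```text
t: 4.35
position: [0.5616, -0.0399, -0.0093]
eef_rot: [0.0, -0.579, 0.815, -0.0]
force: [-0.1, -2.7, 1.9]
width: 0.0852
grasp_force: 1.6
```

Run:
```python
from h import *
tcp()
c=manip.read_camera("scene")
u0,v0=245,185
cv2.imwrite("pics/s4.png",cv2.resize(c["img"][v0:v0+100,u0:u0+133],None,fx=6,fy=6,interpolation=cv2.INTER_CUBIC))
np.savez("s4.npz",**{k:np.array(v) for k,v in c.items()})
```

```text
t 4.35 tcp [ 0.5616 -0.0399 -0.0093] dock [-0.1391 -0.    ] yaw err -0.0021 F [-0.1 -2.7  1.9]
```

View pics/s4.png

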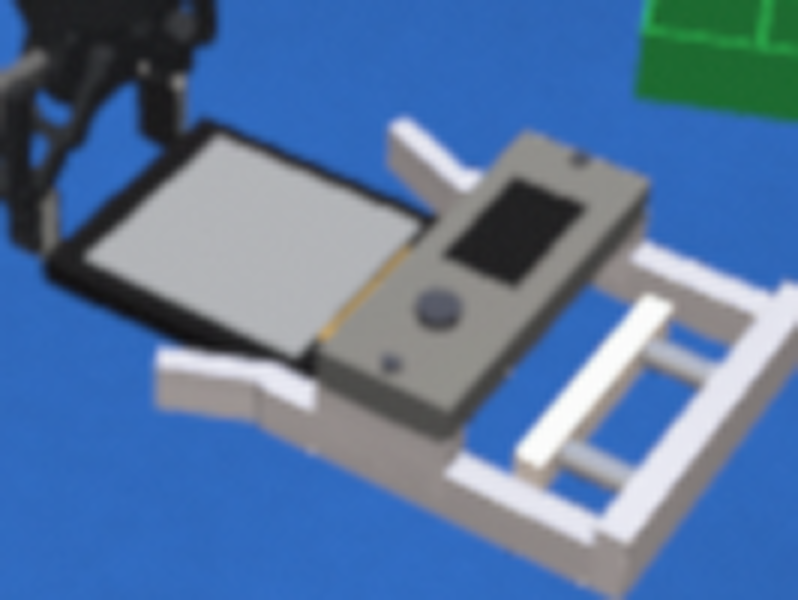

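The panel is lined up and its leading edge is just in the mouth at (380,290), with both fingers flush. I'll now push straight.

Call:
{"op": "play_rows", "data": {"deltas": [[[0.0013,0.0038,0],0,1],[[0.0013,0.0038,0],0,1],[[0.0013,0.0038,0],0,1],[[0.0013,0.0038,0],0,1],[[0.0013,0.0038,0],0,1]]}}

```text
t: 4.82
position: [0.5681, -0.021, -0.0094]
eef_rot: [-0.0, -0.58, 0.815, 0.0]
force: [-1.0, -3.0, 1.9]
width: 0.0855
grasp_force: 1.5
```

Call:
{"op": "play_rows", "data": {"deltas": [[[0.0013,0.0038,0],0,1],[[0.0013,0.0038,0],0,1],[[0.0013,0.0038,0],0,1],[[0.0013,0.0038,0],0,1],[[0.0013,0.0038,0],0,1]]}}

```text
t: 5.23
position: [0.5746, -0.002, -0.0094]
eef_rot: [-0.0, -0.58, 0.815, 0.0]
force: [-1.3, -3.1, 0.8]
width: 0.0854
grasp_force: 1.4
```

Call:
{"op": "play_rows", "data": {"deltas": [[[0.0013,0.0038,0],0,1],[[0.0013,0.0038,0],0,1],[[0.0013,0.0038,0],0,1],[[0.0013,0.0038,0],0,1],[[0.0013,0.0038,0],0,1]]}}

```text
t: 5.65
position: [0.5811, 0.017, -0.0094]
eef_rot: [-0.0, -0.58, 0.815, 0.0]
force: [-0.3, -2.4, 1.1]
width: 0.0854
grasp_force: 1.3
```

Call:
{"op": "play_rows", "data": {"deltas": [[[0.0013,0.0038,0],0,1],[[0.0013,0.0038,0],0,1],[[0.0013,0.0038,0],0,1],[[0.0013,0.0038,0],0,1],[[0.0013,0.0038,0],0,1]]}}

```text
t: 6.07
position: [0.5876, 0.036, -0.0093]
eef_rot: [-0.0, -0.58, 0.815, 0.0]
force: [-1.5, -2.5, -0.1]
width: 0.0856
grasp_force: 1.2
```

Call:
{"op": "play_rows", "data": {"deltas": [[[0.001,0.0028,0],0,1],[[0.001,0.0028,0],0,1],[[0.001,0.0028,0],0,1],[[0.001,0.0028,0],0,1],[[0,0,0],0,1]]}}

```text
t: 6.48
position: [0.5918, 0.0475, -0.0093]
eef_rot: [0.0, -0.58, 0.815, 0.0]
force: [0.1, -0.3, -0.0]
width: 0.0858
grasp_force: 0.0
```

Run:
```python
from h import *
tcp()
c=manip.read_camera("scene")
u0,v0=265,195
cv2.imwrite("pics/s5.png",cv2.resize(c["img"][v0:v0+100,u0:u0+133],None,fx=6,fy=6,interpolation=cv2.INTER_CUBIC))
np.savez("s5.npz",**{k:np.array(v) for k,v in c.items()})
```

```text
t 6.48 tcp [ 0.5918  0.0475 -0.0093] dock [-0.0465 -0.    ] yaw err -0.0009 F [ 0.1 -0.3 -0. ]
```

View pics/s5.png

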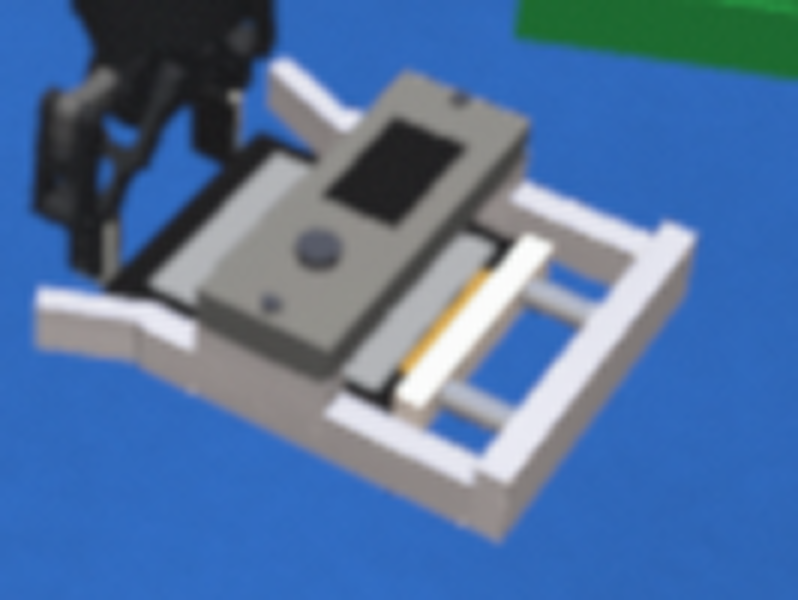

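The panel is under the bridge, with its brass strip right up against the white bar (front edge from (397,395) to (520,237)). Next I push on in small steps and track the bar.

Call:
{"op": "play_rows", "data": {"deltas": [[[0.0007,0.0019,0],0,1],[[0.0007,0.0019,0],0,1],[[0.0007,0.0019,0],0,1],[[0.0006,0.0019,0],0,1],[[0,0,0],0,1]]}}

```text
t: 6.95
position: [0.5944, 0.0547, -0.0093]
eef_rot: [0.0, -0.58, 0.815, -0.0]
force: [-1.6, -2.0, 1.1]
width: 0.0853
grasp_force: 0.9
```

```bash
cat >> h.py <<'E'
def bar(c):
    "dock x of the bar top's centroid (white blob between wall and bridge), z=.022"
    x,y=np.meshgrid(np.linspace(.09,.145,221),np.linspace(-.05,.05,201))
    W=np.c_[(np.c_[x.ravel(),y.ravel()]@RD.T+D),np.full(x.size,.022)]
    m=proj(c,W).astype(np.float32).reshape(201,221,2)
    r=cv2.remap(c["img"],m[...,0],m[...,1],cv2.INTER_CUBIC)
    p=np.median(r.min(2),0); i=np.where(p>0.85*p[:180].max())[0]; return x[0,i[0]].round(4),x[0,i[-1]].round(4)
E
python3 - <<'E'
from h import *
tcp()
for n in("scene1","s4","s5"): print(n,bar(dict(np.load(n+".npz"))))
c=manip.read_camera("scene"); print("now",bar(c))
np.savez("s6.npz",**{k:np.array(v) for k,v in c.items()})
E
```

```text
t 6.95 tcp [ 0.5944  0.0547 -0.0093] dock [-0.0389 -0.0001] yaw err -0.0011 F [-1.6 -2.   1.1]
scene1 (np.float64(0.0977), np.float64(0.145))
s4 (np.float64(0.0977), np.float64(0.145))
s5 (np.float64(0.0977), np.float64(0.145))
now (np.float64(0.1038), np.float64(0.145))
```

Call:
{"op": "play_rows", "data": {"deltas": [[[0.0006,0.0019,0],0,1],[[0.0007,0.0019,0],0,1],[[0,0,0],0,1]]}}

```text
t: 7.25
position: [0.5956, 0.0584, -0.0093]
eef_rot: [-0.0, -0.58, 0.815, -0.0]
force: [-0.9, -1.6, -0.0]
width: 0.0853
grasp_force: 1.2
```

Call:
{"op": "play_rows", "data": {"deltas": [[[-0.0016,-0.0047,0],0,1],[[-0.005,-0.0142,0],0,1],[[-0.005,-0.0142,0],0,1],[[0,0,0.035],0,1],[[0,0,0.035],0,1]]}}

```text
t: 7.67
position: [0.5812, 0.0229, 0.0594]
eef_rot: [-0.003, -0.579, 0.815, 0.001]
force: [1.7, 0.8, 0.7]
width: 0.0856
grasp_force: 0.0
```

Call:
{"op": "play_rows", "data": {"deltas": [[[0,0,0.035],0,1],[[0,0,0.035],0,1],[[0,0,0],0,1],[[0,0,0],0,1]]}}

```text
t: 8.0
position: [0.5851, 0.0245, 0.1334]
eef_rot: [0.003, -0.579, 0.815, -0.001]
force: [-0.3, -0.3, -0.5]
width: 0.0855
grasp_force: 0.0
```

Run:
```python
from h import *
tcp()
c=manip.read_camera("scene"); print("now",bar(c))
u0,v0=265,195
cv2.imwrite("pics/s7.png",cv2.resize(c["img"][v0:v0+100,u0:u0+133],None,fx=6,fy=6,interpolation=cv2.INTER_CUBIC))
np.savez("s7.npz",**{k:np.array(v) for k,v in c.items()})
```

```text
t 8.0 tcp [0.5851 0.0245 0.1334] dock [-0.0705 -0.0012] yaw err -0.002 F [-0.3 -0.3 -0.5]
now (np.float64(0.1075), np.float64(0.145))
```

View pics/s7.png

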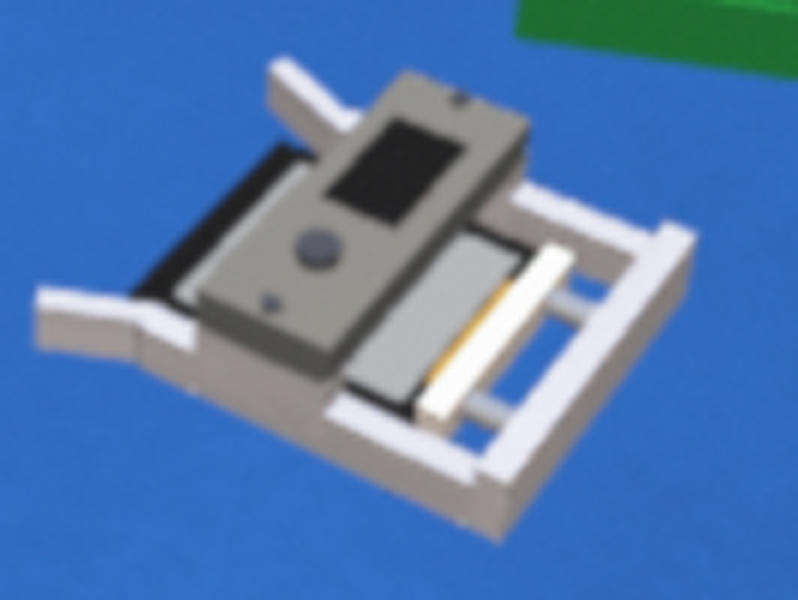

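The bar is pushed in about 10 mm (front edge now from (418,410) to (545,248)). The panel is square between the rails and flat, and the gripper is clear.

```bash
python3 -c "
from bench import manip
print(manip.job_done())"
```

```text
the job is handed in; nothing more can be done
None
```

The panel is in the dock, flat and square under the bridge, with the contact bar pushed in about 10 mm by camera measurement and wrist force readings of about 4 N or less; the gripper is clear and the job is handed in (no verdict was returned).

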